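# Hold a gel cassette down on the casting stand's gasket while a colleague locks it

### The arm

A 6-joint arm with a two-finger parallel gripper is mounted at the origin on a cart in front of the work surface, level with it; the furniture and walls round the work are solid. World frame = base frame: x ahead of the robot, y to its left, z up, the work surface at z = 0. Lengths are in m, angles in rad, forces in N, time in s.
With the tool pointing down it reaches from about 0.325 to 0.925 m from the base axis. Payload 3.1 kg.
Tool frame: the origin (TCP) lies at the very end of the fingers, on their centre line; the grasp point (between the pads) lies 19 mm behind it (grip_depth is the distance from the TCP to the grasp point, in m); z points along the fingers, y is the line along which they close (so a half turn about z gives the same grasp; the last joint's range is limited). The gripper opens to 85 mm and grips with 20 to 120 N. Pads are 22 mm wide; open, the fingers measure 114 mm over their backs; the gripper's body (76 mm by 85 mm) begins 54 mm behind the grasp point. The pads swing forward as they close: fully open they stand 13 mm farther back than shut.
Start: joints at [-0.112, 0.217, 1.613, -0, 1.311, -0.112], TCP at [0.625, 0, 0.231] pointing down, gripper open.
Joint ranges: [-2.75, 2.75], [-0.78, 2.1], [0.31, 2.55], [-1.13, 4.27], [0.13, 2.63], [-2.58, 2.58]. Speed limits (rad/s): [2.79, 2.79, 3.14, 3.14, 3.14, 3.14].

### API

Orientations are given as a unit quaternion [x, y, z, w].
In Python, from workcell import movep, line_to, move_joints, gripper_to, pause, inverse_kinematics, sense, capture, PlanningError, hand_in, grip_depth gives the robot as it stands. Calls block until the motion is done:
- movep(position, orientation): joint-space move of the TCP to a pose.
- line_to(position, orientation=None, velocity=0.15): straight line of the TCP; orientation=None keeps the orientation; velocity is the mean speed in m/s.
- move_joints(angles): joint-space move.
- gripper_to(opening, effort=None): finger opening in m; effort is the grip in N (None keeps the last); returns when the fingers have stopped.
- pause(seconds).
- inverse_kinematics(position, orientation): joint angles nearest the present ones, or None.
- sense(): the state.
- capture(name): name is "scene" or "side" or "wrist"; returns a dict with "img" (480x640x3 uint8, blue, green, red), "depth" (480x640 float32, m along the optical axis (not along the pixel's ray), 0 where there is no reading), "intrinsics" (3x3 intrinsics, pixels), "k1" (the pictures are not rectified: a ray, as slopes to the right and down, at radius r is drawn at 1 + k1 r^2 times it, then the intrinsics apply), "extrinsics" (4x4, takes a point from world to camera coordinates). Camera axes: x right, y down, z forward; pixel columns grow to the right and rows downward; lengths in m; the calibration is good to about 2 mm. A picture is of the moment at which its call begins.
A pose or a line that the arm cannot do raises PlanningError and nothing moves.
- hand_in(): hands the job in; it is judged then, once.
The state is a dict: "time": time; "qpos": joint angles; "joint_velocities": joint speeds; "joint_efforts": joint torques, N m; "position": TCP position; "tool_rot": TCP orientation; "ft_force": force on the tool from outside, world axes, zero at the start; "wrist_torque": the same for the moment, N m; "finger_gap": finger opening in m; "finger_force": force on a finger pad.
Only numpy, scipy, OpenCV 4.12 (cv2) and the standard library are available. Lean on these libraries where they do the work, as an engineer would, in place of code of your own. Each camera call takes 0.05 s, during which the arm holds its last target. There are 200 camera calls.

### The job

Get the casting stand ready and be the third hand: first turn the left orange keeper by its knob until its white line points at the white open mark on the ledge beside it (the right keeper is open already; leave it so), then take the blue-framed glass cassette out of the white rack and lower it gently, upright, into the stand's slot until it stands on the grey gasket. Then press it straight down with a steady 12 newtons or so and finish like that, still pressing, so that I can swing both keepers over it. Leave the grey cassette, the comb, the brown bottle and the tape where they are.

Things in the scene. Friction and masses are not known exactly. Their poses are not given: they have to be found in the camera images.
- stand: dark grey gel casting stand, fixed, 90 x 192 mm, origin under the centre of its base on the worktop, z up. Its slot runs along its y and opens upward, guided only at its two ends (|y| 40 to 62 mm), open between them in front and behind. Behind the slot (its +x side) a pillar 104 mm high at each end carries an orange keeper; outside each pillar is a ledge with a white open mark
- seat (a point): centre of the gasket's top when nothing presses on it, 24 mm above the worktop, mid slot; turns with the stand. The slot is 13 mm wide (stand's x) and 104 mm long (y) for a cassette of 10 x 100 mm; the guides in front and at the ends are 80 mm high, the pillars behind 104 mm above the worktop, all mouths flared by 4 to 5 mm
- gasket: light grey elastic gasket strip at the bottom of the slot, 16 x 102 mm, 9 mm thick; origin under its centre, 15 mm above the worktop when free. It yields straight down like a spring, 4 N per mm (12 N sinks it 3 mm, the cassette's own weight 0.4 mm), and bottoms out hard after 6 mm (24 N)
- keeper_left (a joint): turn of the left keeper (stand's +y end) about its vertical axis, rad: 0 = its finger lies across the slot (stand's -x) and blocks it; grows clockwise seen from above; 1.571 = open: finger along the stand's +y, its white line at the mark (within 0.14). No stop there: turns from -0.15 to 2.3, stays where left (friction 0.05 N m)
- keeper_left_grip (a point): on the left keeper's axis, 140 mm above the worktop, 2 mm below the top of its knob: an orange bar grip 10 mm thick, 30 mm long, 23 mm high, lying lengthwise along the keeper's finger. The finger is a 12 mm wide tongue with a white line, reaching 28 mm from the axis, 112 to 118 mm above the worktop
- keeper_right (a joint): turn of the right keeper (stand's -y end), rad, of the same size and height, mirrored: grows counter-clockwise seen from above; 1.571 = open, finger pointing along the stand's -y. It starts open and must stay so (within 0.14)
- rack: white plastic rack, fixed, 112 x 120 mm, origin under its centre, holding two cassettes upright side by side in slots that run along its y, at its x = -32 and x = +32 mm; floor 10 mm and end guides 44 mm above the worktop, guides only at the ends (|y| over 45 mm)
- cassette_blue: glass cassette in a blue frame, 10 mm thick (its x), 100 mm wide (its y), 90 mm high, about 0.16 kg; origin at the centre of its lower edge, z up. Either face may look forward. Stands in either slot of the rack. Grasp it across its thickness at the middle of its top edge
- cassette_blue_top (a point): middle of the blue cassette's top edge, 90 mm above its lower edge
- cassette_grey: the same cassette with a grey frame, in the rack's other slot; not to be moved; origin as for the blue one
- comb: white plastic gel comb lying on the worktop, 28 x 88 x 5 mm; leave it
- brown_bottle: small brown bottle with a black cap, 43 mm across, 96 mm high; leave it
- tape: roll of black tape lying on the worktop, 58 mm across, 19 mm high; leave it

How it is judged:
On the way, in this order (a step that is already met when the one before it is completed fails the run):
1. the left keeper is turned to its open mark (value of joint keeper_left between 1.431 and 1.711 rad), for 0.2 s.
2. the blue cassette is lifted out of the rack (z of cassette_blue in the frame of stand above 0.06 m), for 0.2 s.
3. the blue cassette stands in the slot, on the gasket (x of cassette_blue in the frame of stand between -0.004 and 0.004 m and y of cassette_blue in the frame of stand between -0.006 and 0.006 m and angle between the y axis of cassette_blue and the y axis of stand, either way round below 0.08 rad and angle between cassette_blue's own z axis and vertical below 0.08 rad and z of cassette_blue in the frame of stand below 0.027 m and contact force between cassette_blue and gasket above 1 N), for 0.1 s.
At the end, for the whole second after the job is handed in: Robot still pressing: the blue cassette is at rest upright in the slot (within 4 mm, 4 degrees), bearing on the gasket with 7 to 18 N; both keepers within 0.14 rad of their open marks; grey cassette moved under 15 mm, comb, bottle and tape under 20 mm (all of step 1 and x of cassette_blue in the frame of stand between -0.004 and 0.004 m and y of cassette_blue in the frame of stand between -0.006 and 0.006 m and angle between the y axis of cassette_blue and the y axis of stand, either way round below 0.08 rad and angle between cassette_blue's own z axis and vertical below 0.08 rad and contact force between cassette_blue and gasket between 7 and 18 N and linear speed of cassette_blue below 0.02 m/s and z of cassette_blue in the frame of stand below 0.0235 m and value of joint keeper_right between 1.431 and 1.711 rad and distance of cassette_grey from where it was at the start of the episode below 0.015 m and distance of each of comb, brown_bottle, tape from where it was at the start of the episode below 0.02 m); the arm keeps its last pose, push and grip.
It fails at once if the cassette is slammed or forced onto the gasket (more than 30 N) (contact force between cassette_blue and gasket above 30 N).
It fails at once if the grey cassette, the comb, the bottle or the tape is moved (distance of cassette_grey from where it was at the start of the episode above 0.015 m or distance of any of comb, brown_bottle, tape from where it was at the start of the episode above 0.02 m).
It also fails if it takes over 61 s, if anything falls off the work surface, if the arm or the gripper's body presses on something with over 40 N, if the wrist force passes 120 N, or if a joint passes its speed limit or range.

## Working session

There is one attempt and no reset: what is moved stays moved. The work goes in short steps, each a Python script; the robot and the scene stay as the last script left them, time stands still between calls to the robot, and variables do not carry over. Pictures are saved under pics/ and viewed, at most 10 in all, crops included, and the job is handed in when it is done.

```bash
mkdir -p pics
cat > h.py <<'E'
import numpy as np, cv2
from workcell import *
def rays(c,uv):
    K=c["intrinsics"];uv=np.atleast_2d(np.float64(uv))
    d=(uv-[K[0][2],K[1][2]])/[K[0][0],K[1][1]]
    s=d.copy()
    for _ in range(20): s=d/(1+c["k1"]*(s**2).sum(1,keepdims=True))
    E=np.array(c["extrinsics"]);R=E[:3,:3];t=E[:3,3]
    return -R.T@t, np.c_[s,np.ones(len(s))]@R
def onplane(c,uv,z):
    o,r=rays(c,uv); return o+r*((z-o[2])/r[:,2])[:,None]
def cloud(c):
    v,u=np.mgrid[:480,:640]
    o,r=rays(c,np.c_[u.ravel(),v.ravel()])
    return (o+r*c["depth"].reshape(-1,1)).reshape(480,640,3)
def save(n,c): np.savez('%s.npz'%n,**c)
def load(n): return dict(np.load('%s.npz'%n))
E
python3 - <<'E'
from h import *
for n in("scene","side","wrist"):
    c=capture(n);save(n,c);cv2.imwrite('pics/%s0.png'%n,c["img"])
    o,r=rays(c,[320,240]);print(n,o,r,c["k1"])
print(sense()["time"],grip_depth)
E
```

```text
scene [-0.06825516 -0.60263546  0.86286292] [[ 0.55001825  0.48012603 -0.68355734]] -0.03922899355041812
side [ 0.23893664 -0.79544184  0.74355867] [[ 0.28332605  0.74141759 -0.60832684]] -0.028924321464630642
wrist [0.62385551 0.08343043 0.37241142] [[ 0.00482077 -0.31595221 -0.94881836]] -0.04527348657413748
0.15 0.0187
```

View pics/scene0.png

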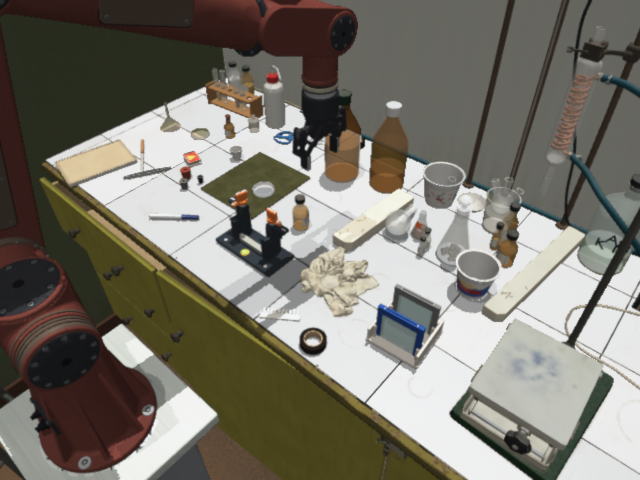

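View pics/side0.png

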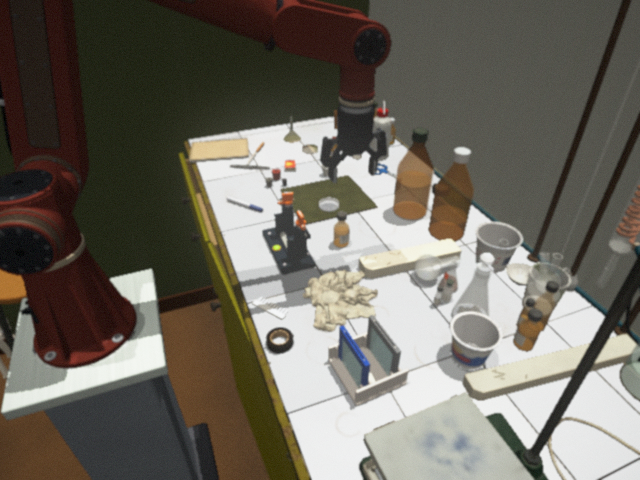

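Both views show the stand with its orange keepers (scene ~(240,200), (274,215)), and the rack with blue in front (~(400,330)) and grey behind it. Next: rough positions, then close wrist views.

Run:
```python
from h import *
c=load("scene");P=cloud(c);hsv=cv2.cvtColor(c["img"],cv2.COLOR_BGR2HSV)
def lab(m,lo,n):
    k,l,s,ce=cv2.connectedComponentsWithStats(m.astype(np.uint8))
    for i in range(1,k):
        if s[i,4]>=lo:
            p=P[(l==i)&(c["depth"]>0)]
            print(n,s[i,:5],np.median(p,0).round(3),p.min(0).round(3),p.max(0).round(3))
H,S,V=cv2.split(hsv)
reg=np.zeros(H.shape,bool);reg[170:380,210:460]=1
lab((H<14)&(S>170)&(V>120)&reg,20,"orange")
lab((H>105)&(H<130)&(S>150)&reg,60,"blue")
lab((V<70)&reg&(np.nan_to_num(P[:,:,2])<.15),200,"dark")
print(P[330,400],P[305,418],P[215,300],P[312,280],P[340,313])
from workcell import *
p=sense();print(p["tool_rot"])
```

```text
orange [234 199  13   7  39] [0.508 0.149 0.118] [0.491 0.14  0.114] [0.521 0.155 0.124]
orange [268 217  11   8  30] [0.508 0.047 0.118] [0.503 0.028 0.116] [0.513 0.056 0.124]
blue [377 305  48  47 525] [ 0.483 -0.329  0.093] [ 0.474 -0.373  0.019] [ 0.541 -0.274  0.103]
dark [ 217  204   77   73 1962] [0.494 0.052 0.026] [0.445 0.004 0.003] [0.598 0.232 0.111]
dark [393 288  46  46 334] [ 0.545 -0.329  0.086] [ 0.538 -0.369  0.015] [ 0.551 -0.271  0.1  ]
dark [210 296 108  84 804] [ 0.328 -0.043 -0.013] [ 0.325 -0.248 -0.046] [0.346 0.081 0.003]
dark [300 328  26  27 291] [ 0.367 -0.201  0.017] [ 0.351 -0.217 -0.   ] [ 0.408 -0.164  0.022]
[ 0.48230584 -0.32742717  0.06361896] [ 0.54539975 -0.32552706  0.08002457] [-0.06825516 -0.60263546  0.86286292] [ 0.39478989 -0.08165417  0.00167423] [ 0.38940623 -0.18211002 -0.00350865]
[ 7.07109277e-01  7.07103630e-01 -5.94251203e-04 -7.56942110e-04]
```

Run:
```python
from h import *
Q=[.70710678,.70710678,0,0]
movep([.505,.10,.29],Q);c=capture("wrist");save("w1",c)
cv2.imwrite('pics/w1.png',c["img"]);print(sense()["time"],sense()["position"],sense()["ft_force"])
P=cloud(c);H,S,V=cv2.split(cv2.cvtColor(c["img"],cv2.COLOR_BGR2HSV))
m=(H<14)&(S>170)&(V>90)
k,l,s,ce=cv2.connectedComponentsWithStats(m.astype(np.uint8))
for i in range(1,k):
    if s[i,4]>40:
        p=P[(l==i)&(c["depth"]>0)];print(s[i],ce[i],np.median(p,0),p.max(0))
```

```text
0.9083 [0.50559059 0.09932542 0.28938052] [-0.14112341  0.05821613 -0.17678743]
[297 133  40   8  62] [316.17741935 136.41935484] [0.50353073 0.1628539  0.1174945 ] [0.51957328 0.16583411 0.12230706]
[296 141  55  24 436] [326.86697248 151.7706422 ] [0.51202129 0.1536677  0.14035795] [0.52895399 0.1607366  0.14315839]
[314 256  29  42 540] [327.65       273.73333333] [0.51190174 0.05252166 0.12069422] [0.52631386 0.06693477 0.14306959]
```

View pics/w1.png

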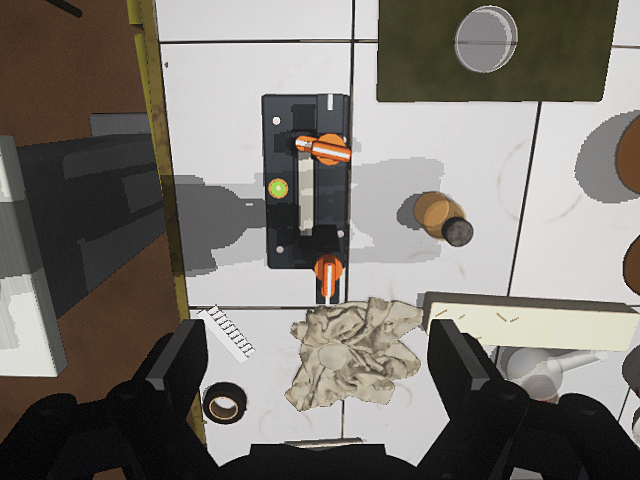

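The wrist view shows the stand nearly aligned with world axes, the left keeper (327,150) with its finger across the slot (297,144), and the right keeper (328,270) open downward. Measuring from the cloud.

Run:
```python
from h import *
c=load("w1");P=cloud(c);H,S,V=cv2.split(cv2.cvtColor(c["img"],cv2.COLOR_BGR2HSV))
reg=np.zeros(H.shape,bool);reg[85:310,255:360]=1
z=P[:,:,2]
k=reg&(z>.136)&(z<.15)
n,l,s,ce=cv2.connectedComponentsWithStats(k.astype(np.uint8))
kn=[]
for i in range(1,n):
    if s[i,4]<30: continue
    uv=np.argwhere(l==i)[:,::-1].astype(np.float32)
    w=onplane(c,uv,.142)[:,:2].astype(np.float32);r=cv2.minAreaRect(w);print("knob",s[i],r,np.median(P[l==i],0))
    kn.append(w.mean(0))
    mu=w-w.mean(0);e=np.linalg.svd(mu)[2][0] if len(w)<3000 else 0;print(w.mean(0),np.degrees(np.arctan2(e[1],e[0])))
d=kn[0]-kn[1];print("dist",np.linalg.norm(d),"yaw from knobs",np.degrees(np.arctan2(-d[0],d[1])))
for lo,hi in((.005,.02),(.02,.035),(.05,.09),(.097,.109)):
    m=reg&(z>lo)&(z<hi); p=P[m]
    if len(p): print(lo,len(p),np.median(p[:,2]),p.min(0),p.max(0),cv2.minAreaRect(p[:,:2].astype(np.float32)))
# gasket: light grey
m=(S<60)&(V>90)&(z>.012)&(z<.035)&reg
n,l,s,ce=cv2.connectedComponentsWithStats(m.astype(np.uint8));i=1+s[1:,4].argmax();print("gasket",s[i],np.median(P[l==i],0))
w=onplane(c,np.argwhere(l==i)[:,::-1],.024)[:,:2].astype(np.float32);print(cv2.minAreaRect(w))
cv2.imwrite('pics/w1c.png',cv2.resize(c["img"][85:310,240:370],None,fx=2.6,fy=2.6,interpolation=cv2.INTER_CUBIC))
```

```text
knob [311 142  41  21 559] ((0.5148601531982422, 0.15386147797107697), (0.010216121561825275, 0.029564056545495987), 77.49993896484375) [0.51486624 0.15381332 0.14140404]
[0.51474845 0.15392801] -12.34687
knob [323 260  13  36 418] ((0.5143341422080994, 0.053963951766490936), (0.009732001461088657, 0.030921120196580887), 0.25061503052711487) [0.51429488 0.05398347 0.14133006]
[0.51424557 0.05426263] -91.205894
dist 0.099666655 yaw from knobs -0.28909644
0.005 8696 0.013705277873703181 [ 0.44723866 -0.04815002  0.00500984] [0.555477   0.1985384  0.01997516] ((0.4946475625038147, 0.07503584772348404), (0.1034230887889862, 0.2517898380756378), 4.328420639038086)
0.02 1437 0.023584296327351484 [0.47864459 0.0505271  0.02004264] [0.5254501  0.16475474 0.03486463] ((0.502629816532135, 0.10754677653312683), (0.11414653062820435, 0.04676217585802078), 89.27299499511719)
0.05 1240 0.07642323643889551 [0.47635579 0.04114434 0.0501743 ] [0.52588529 0.1647182  0.08996847] ((0.5012660622596741, 0.10287526994943619), (0.12360226362943649, 0.04947107657790184), 89.83794403076172)
0.097 1729 0.10360005929852839 [0.50184515 0.01021465 0.09707318] [0.52630704 0.19588449 0.10622904] ((0.5138327479362488, 0.10309082269668579), (0.18568149209022522, 0.02390901744365692), 89.66851043701172)
gasket [ 298  152   16   83 1105] [0.49242058 0.10222811 0.02353753]
((0.4926088750362396, 0.09778258204460144), (0.08810412883758545, 0.015714243054389954), 89.77840423583984)
```

View pics/w1c.png

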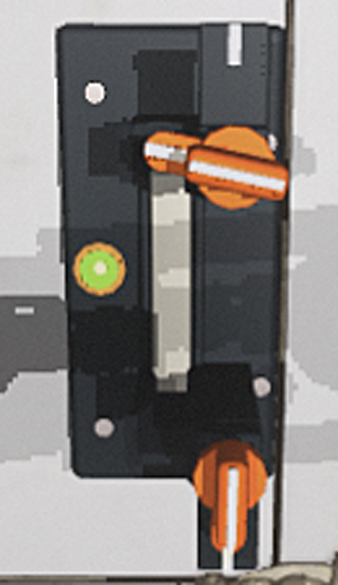

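The crop shows the left finger pointing left and slightly up (~12° past closed), the mark at the top ledge, and the right keeper at its mark. The slot centre is about (0.4926, 0.104). Turning the keeper.

```bash
cat >> h.py <<'E'
from scipy.spatial.transform import Rotation as Rn
def yq(deg): return list((Rn.from_euler('z',deg,degrees=True)*Rn.from_quat([.70710678,.70710678,0,0])).as_quat())
def st(t=""):
    s=sense();print(t,round(s["time"],2),np.round(s["position"],4),"F",np.round(s["ft_force"],2),"T",np.round(s["wrist_torque"],2),"gap",round(s["finger_gap"],4),"ff",s["finger_force"],"q6",round(s["qpos"][5],3))
E
python3 - <<'E'
from h import *
k=[.5148,.1539]
gripper_to(.045,30)
movep(k+[.19],yq(77.7));st("above")
line_to(k+[.122],velocity=.1);st("down")
gripper_to(.0,30);st("grip")
for a in(50,25,0,-.3): movep(k+[.122],yq(a));st(a)
pause(.3)
gripper_to(.045);st("open")
line_to(k+[.20],velocity=.15);st()
movep([.505,.10,.29],yq(0));c=capture("wrist");save("w2",c)
cv2.imwrite('pics/w2c.png',cv2.resize(c["img"][85:310,240:370],None,fx=2.6,fy=2.6,interpolation=cv2.INTER_CUBIC))
P=cloud(c);z=P[:,:,2]
m=(z>.136)&(z<.15);m[:,:255]=0;m[:,360:]=0;m[310:]=0
n,l,s,ce=cv2.connectedComponentsWithStats(m.astype(np.uint8))
for i in range(1,n):
    if s[i,4]>100:
        w=onplane(c,np.argwhere(l==i)[:,::-1],.142)[:,:2].astype(np.float32);print(cv2.minAreaRect(w))
movep([.50,-.32,.29],yq(0));c=capture("wrist");save("w3",c);cv2.imwrite('pics/w3.png',c["img"]);st("rack")
E
```

```text
above 2.53 [0.5151 0.1539 0.1905] F [-0.85  0.04  0.54] T [-0.04  0.04  0.  ] gap 0.0446 ff 0.0 q6 -1.195
down 3.37 [0.5154 0.154  0.1226] F [ 0.08 -0.99  0.49] T [-0.    0.   -0.05] gap 0.0447 ff 0.0 q6 -1.196
grip 3.77 [0.5154 0.1537 0.1229] F [-0.81 -1.67  3.6 ] T [-0.19  0.18  0.07] gap 0.0092 ff 31.63252294063568 q6 -1.196
50 4.31 [0.5154 0.1538 0.1229] F [-0.84 -2.34  5.37] T [-0.31  0.21 -0.07] gap 0.0091 ff 31.844481825828552 q6 -0.715
25 4.81 [0.5155 0.1538 0.123 ] F [-0.87 -1.79  5.73] T [-0.31  0.15 -0.03] gap 0.0088 ff 31.869585514068604 q6 -0.279
0 5.31 [0.5155 0.1538 0.1229] F [-0.94 -2.46  5.68] T [-0.23  0.16 -0.06] gap 0.0092 ff 31.866390109062195 q6 0.158
-0.3 5.56 [0.5155 0.1538 0.1229] F [-1.58 -1.44  5.57] T [-0.23  0.2   0.06] gap 0.0094 ff 31.865930557250977 q6 0.163
open 6.29 [0.5145 0.1539 0.1216] F [-0.15  0.6  -0.22] T [ 0.02  0.06 -0.01] gap 0.0448 ff 0.0 q6 0.165
 6.96 [0.5143 0.1538 0.1994] F [-0.5  -0.03 -0.61] T [ 0.    0.04 -0.  ] gap 0.0449 ff 0.0 q6 0.165
((0.5150920748710632, 0.153957799077034), (0.009401293471455574, 0.02935498207807541), 0.2804475724697113)
((0.5141863226890564, 0.05372636765241623), (0.00976549368351698, 0.030028847977519035), 0.2244277447462082)
rack 9.11 [ 0.5005 -0.3187  0.2899] F [-1.11 -0.78  0.88] T [ 0.    0.06 -0.01] gap 0.0453 ff 0.0 q6 -0.687
```

View pics/w2c.png

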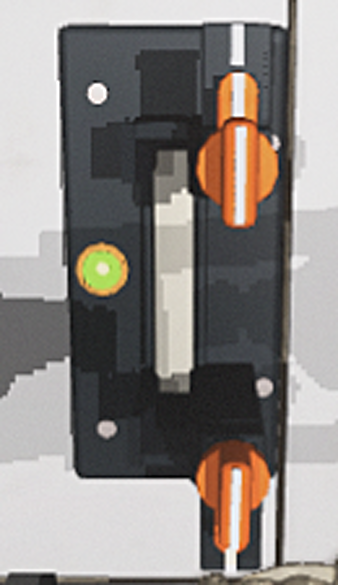

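View pics/w3.png

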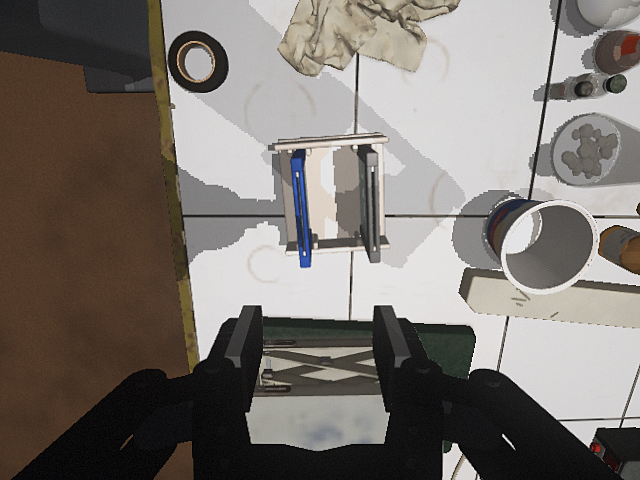

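Left keeper now lines up with its mark. In the rack view, blue's top edge runs (297,150)–(307,265), slightly yawed, with grey at ~(370,205). Locating the top edges.

Run:
```python
from h import *
c=load("w3");P=cloud(c);z=P[:,:,2]
m=(z>.092)&(z<.11);m[:130]=0;m[280:]=0;m[:,:270]=0;m[:,400:]=0
n,l,s,ce=cv2.connectedComponentsWithStats(m.astype(np.uint8))
for i in range(1,n):
    if s[i,4]>100:
        p=P[l==i];print(s[i],np.median(p,0),p.max(0))
        w=onplane(c,np.argwhere(l==i)[:,::-1],.1)[:,:2].astype(np.float32);print(cv2.minAreaRect(w),cv2.minAreaRect(p[:,:2].astype(np.float32)))
# gasket / slot in w2
c=load("w2");P=cloud(c);z=P[:,:,2]
H,S,V=cv2.split(cv2.cvtColor(c["img"],cv2.COLOR_BGR2HSV))
m=(S<60)&(V>90)&(z>.012)&(z<.035);m[:85]=0;m[310:]=0;m[:,:255]=0;m[:,360:]=0
n,l,s,ce=cv2.connectedComponentsWithStats(m.astype(np.uint8));i=1+s[1:,4].argmax()
print(cv2.minAreaRect(onplane(c,np.argwhere(l==i)[:,::-1],.024)[:,:2].astype(np.float32)))
```

```text
[ 366  152   15  111 1260] [ 0.54852506 -0.31448864  0.09935655] [ 0.55716941 -0.26858743  0.10206767]
((0.5484453439712524, -0.31781649589538574), (0.010849970392882824, 0.09928590059280396), 4.156277656555176) ((0.5490081310272217, -0.3180302679538727), (0.010381308384239674, 0.09891117364168167), 4.069762229919434)
[ 290  157   21  111 1151] [ 0.48513432 -0.31924264  0.09938455] [ 0.49312391 -0.27336487  0.10202726]
((0.48543426394462585, -0.322321355342865), (0.010236026719212532, 0.0993589237332344), 4.227773666381836) ((0.48517879843711853, -0.3227315843105316), (0.010151241905987263, 0.09866195172071457), 4.190931797027588)
((0.49260610342025757, 0.10194618999958038), (0.09818227589130402, 0.01569269225001335), 89.7490234375)
```

Run:
```python
from h import *
b=[.4853,-.3224]; q=yq(4.2)
gripper_to(.042,60)
movep(b+[.16],q);line_to(b+[.071],velocity=.12);st("down")
gripper_to(0,60);st("grip")
line_to(b+[.10],velocity=.06);st("up");
line_to(b+[.245],velocity=.15);st("high")
line_to([.4926,.1035,.245],yq(-.3),velocity=.15);pause(.3);st("over")
line_to([.4926,.1035,.172],velocity=.1);pause(.3);st("pre")
for n in("scene","side","wrist"):
    c=capture(n);save(n+"4",c)
a=load("wrist4")["img"][:,100:540];d=load("side4")["img"][150:330,200:400];d=cv2.resize(d,None,fx=1.7,fy=1.7)
o=np.zeros((480,790,3),np.uint8);o[:,:440]=a;o[:306,445:785]=d;cv2.imwrite('pics/p4.png',o)
```

```text
down 10.8 [ 0.4862 -0.3231  0.0721] F [-0.04 -0.2  -0.03] T [ 0.    0.01 -0.03] gap 0.0421 ff 0.0 q6 -0.78
grip 11.19 [ 0.486  -0.3231  0.0722] F [0.18 0.4  4.09] T [-0.02  0.04  0.06] gap 0.0089 ff 60.00792324542999 q6 -0.78
up 11.82 [ 0.4852 -0.3223  0.1002] F [-0.05  0.04 -1.69] T [-0.05 -0.04 -0.  ] gap 0.0091 ff 59.25738215446472 q6 -0.78
high 12.94 [ 0.4846 -0.3218  0.2435] F [ 0.98 -0.1  -2.81] T [ 0.    0.   -0.01] gap 0.0091 ff 59.278807640075684 q6 -0.78
over 16.23 [0.4926 0.1034 0.245 ] F [-0.13 -0.15 -1.81] T [-0.08  0.    0.03] gap 0.0089 ff 59.26703453063965 q6 0.073
pre 17.42 [0.493  0.1035 0.1727] F [ 0.36 -1.04 -1.79] T [-0.03  0.04 -0.04] gap 0.009 ff 59.26175773143768 q6 0.073
```

View pics/p4.png

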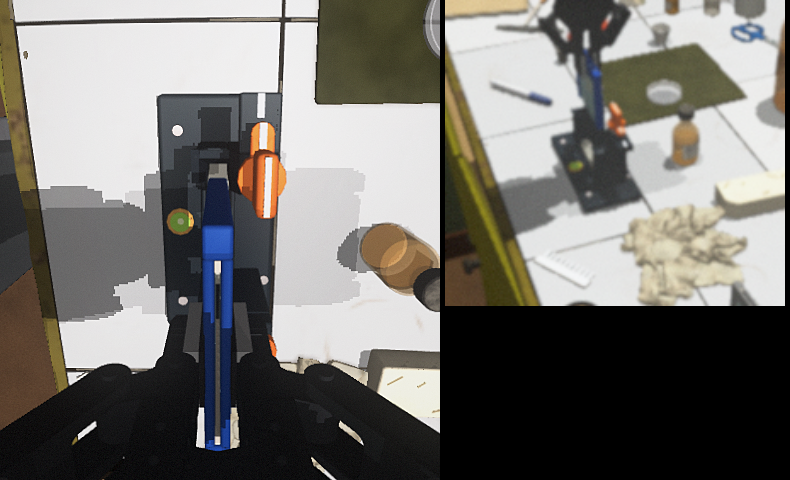

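The cassette hangs upright, in line with the slot and gasket (~(217,170)). A quick check of its far end, then a slow guarded descent.

Run:
```python
from h import *
c=load("wrist4");P=cloud(c);H,S,V=cv2.split(cv2.cvtColor(c["img"],cv2.COLOR_BGR2HSV))
m=(H>105)&(H<130)&(S>120)&(c["depth"]>0);p=P[m];t=p[p[:,2]>.19]
print("top z",np.percentile(t[:,2],[50,98]),"y far",np.percentile(t[:,1],99.5),"x",np.percentile(t[:,0],[2,98]))
far=p[p[:,1]>np.percentile(p[:,1],90)];print("far",far.min(0),far.max(0))
f0=np.array(sense()["ft_force"])
z=.172
while z>.092:
    z-=.006;line_to([.4926,.1035,z],velocity=.05)
    f=np.array(sense()["ft_force"])-f0
    if np.abs(f).max()>5: print("contact",z,f);break
st("end")
```

```text
top z [0.19974254 0.25107511] y far 0.15367752678204824 x [0.47902652 0.49706748]
far [0.48787272 0.15347101 0.11684334] [0.49657202 0.15403352 0.20016475]
end 21.3 [0.4921 0.1035 0.0875] F [-0.09 -0.01 -1.51] T [0.   0.02 0.01] gap 0.0092 ff 59.27068054676056 q6 0.073
```

Run:
```python
from h import *
def F():
    a=[]
    for _ in range(8): a.append(sense()["ft_force"]);pause(.03)
    return np.mean(a,0)
f0=F();print(f0);z=.087
for i in range(20):
    line_to([.4926,.1035,z],velocity=.02);pause(.1);f=F()-f0
    print(round(z,4),np.round(sense()["position"],4),np.round(f,2))
    if f[2]>11.2 or np.abs(f[:2]).max()>10: break
    z-=.0005 if f[2]<9.5 else .00025
pause(.5);print(F()-f0);st()
for n in("scene","side","wrist"):
    c=capture(n);save(n+"5",c)
a=load("wrist5")["img"][:,100:540];d=load("side5")["img"][150:330,200:400];d=cv2.resize(d,None,fx=1.7,fy=1.7)
o=np.zeros((480,790,3),np.uint8);o[:,:440]=a;o[:306,445:785]=d;cv2.imwrite('pics/p5.png',o)
c=load("wrist5");P=cloud(c);H,S,V=cv2.split(cv2.cvtColor(c["img"],cv2.COLOR_BGR2HSV))
m=(H>105)&(H<130)&(S>120)&(c["depth"]>0)&(P[:,:,1]>.13);p=P[m];print(np.median(p,0),p.min(0),p.max(0))
```

```text
[ 0.05523124 -0.1157876  -1.80171476]
0.087 [0.4926 0.1035 0.087 ] [ 0.02  0.1  -0.25]
0.0865 [0.4926 0.1035 0.0865] [ 0.06  0.11 -0.02]
0.086 [0.4927 0.1035 0.0861] [-0.21  0.04  0.42]
0.0855 [0.4927 0.1035 0.0856] [-0.29  0.44  1.89]
0.085 [0.4927 0.1035 0.0851] [-0.57 -0.01  3.75]
0.0845 [0.4928 0.1035 0.0847] [-0.78  0.46  5.84]
0.084 [0.4928 0.1035 0.0843] [-0.91 -0.01  7.07]
0.0835 [0.4928 0.1035 0.084 ] [-1.73  0.06  8.37]
0.083 [0.4929 0.1035 0.0837] [-2.16  0.8   9.64]
0.0827 [0.4929 0.1035 0.0836] [-2.2   0.24 10.13]
0.0825 [0.4929 0.1035 0.0834] [-2.28 -0.1  10.76]
0.0822 [0.4929 0.1035 0.0833] [-2.93  0.06 11.36]
[-2.63662134 -0.13587227 11.26910475]
 29.73 [0.4929 0.1035 0.0833] F [-2.26  0.02  9.34] T [ 0.02  0.57 -0.01] gap 0.0086 ff 60.938111543655396 q6 0.073
[0.49237957 0.14811185 0.11032223] [0.48439636 0.13001519 0.01326722] [0.51511172 0.19558199 0.11346557]
```

View pics/p5.png

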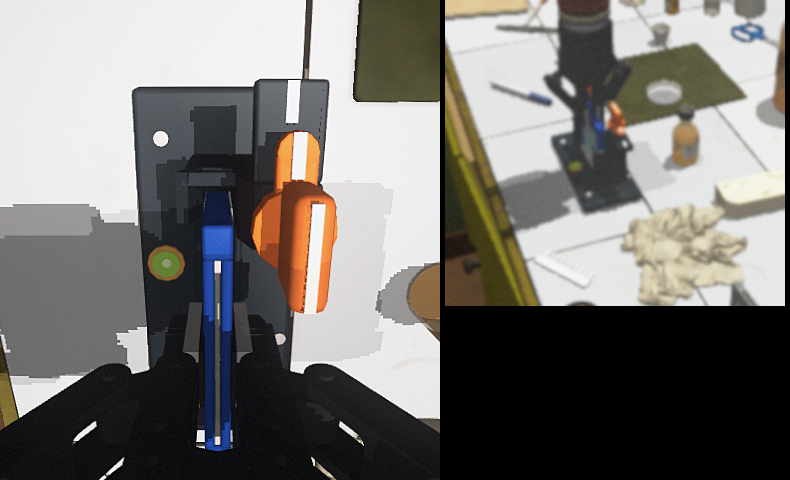

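Top edge is at 0.1105 m, so the lower edge is about 20.5 mm up and the gasket is sunk about 3 mm. The force is ~11.3 N, the cassette is upright in the slot at (217,320), and the left keeper is still at its mark. Handing in.

```bash
python3 -c "
from workcell import hand_in
print(hand_in())"
```

```text
the job is handed in; nothing more can be done
None
```

The job is handed in: the left keeper is at its open mark, and the arm is holding the blue cassette upright in the slot, pressing it onto the gasket with about 11 N; no verdict came back.

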